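# Index a loaded turntable and clamp it

## Task

Turn the turntable clockwise by one of its upright posts until the contactor on it comes round to the index line and the sprung plunger there drops into the table's hidden notch; the line is only a rough guide to where that happens, so feel for the catch and stop pushing at once, never pushing hard. Only when the plunger has caught, push the clamp lever beside the table fully over, away from the robot. Leave the loose things lying about undisturbed.

Things in the scene. Friction and masses are not known exactly. Their poses are not given: they have to be found in the camera images.
- table (a joint): angle of the turntable on its fixed base, rad, counter-clockwise positive from above, no end stops; 0 when the contactor points straight at the index line. It starts 0.7 to 1.5 rad counter-clockwise, so turn it clockwise. It turns with a light steady drag, about 2 N at a post, and stays where it is left.
- centre (a point): centre of the top face of the table, a round aluminium plate 260 mm in diameter, 12 mm thick, on the turning axis; top 44 mm above the bench (the frame's x axis points to the contactor and turns with the table). A contactor 80x45x82 mm is fixed on the plate lengthwise along a radius, from 24 to 104 mm out.
- station (a point): point on the rim of the plate's top face, 130 mm from the axis, straight in front of the contactor; turns with the table
- post_0 (a point): one of four steel posts, 12 mm in diameter, standing 70 mm high on the plate at 112 mm from the axis; the point lies on the post's axis 45 mm above the plate (89 mm above the bench, 25 mm below its top). This one is 65 degrees counter-clockwise of the contactor. Push it sideways, along its circle.
- post_1 (a point): the post 145 degrees counter-clockwise of the contactor, same kind of point
- post_2 (a point): the post 145 degrees clockwise of the contactor, same kind of point
- post_3 (a point): the post 65 degrees clockwise of the contactor, same kind of point
- index_mark (a point): the index: table end of the line on top of the grey plunger block (34x40 mm, 45 mm high) fixed to the base beside the table, 155 mm from the table's axis; x axis of the frame points from the table's axis outward through the index
- pin (a joint): travel of the sprung index plunger towards the table's axis, m: 0 while its nose rides on the cam ring hidden under the plate, 0.006 when it has dropped, by itself, into the ring's only notch. The notch is set by hand: it catches anywhere from 0.25 rad before to 0.25 rad past table angle 0, differently each time, and cannot be seen.
- pin_knob (a point): outer end of the black plunger knob (22 mm in diameter), 22 mm above the bench behind the plunger block; moves 6 mm inward as the plunger catches. From then on the table is held, in a rubber mount: pushing on moves a post about 1 mm for each 4 N and it springs back on letting go. More than 15 N on the table strains the plunger and is not allowed.
- clamp (a joint): angle of the clamp lever, rad: 0 open (leaning towards the robot), 1.0 clamped (leaning away from the robot); it stays where it is left
- clamp_tip (a point): centre of the 26 mm ball on the end of the clamp lever, an 80 mm arm 10 mm thick on a 70x50 mm grey block fixed to the base right of the table, 200 mm from its axis. The pivot is 32 mm above the bench; the ball starts 38 mm on the robot's side of it, ends 38 mm beyond, moving along the index_mark frame's x axis, 102 mm up at both ends and 112 mm midway.
- hex_bolt_mid (a point): centre of a loose hex bolt, 35 mm long, standing on the base plate's corner; leave it
- spanner: loose combination spanner 163 mm long lying on the bench; leave it
- stop_button: loose panel push button with a mushroom head, 68 mm high, standing on the bench; leave it
- strip: loose terminal strip, 120 mm long, lying on the bench left of the table; leave it

How it is judged (in metres and radians):
On the way, in this order (a step that is already met when the one before it is completed fails the run):
1. the plunger has dropped into the notch with the contactor at the index, the clamp still open (value of joint pin above 0.0045 m and horizontal distance between station and index_mark below 0.065 m and value of joint clamp below 0.2 rad), for 0.3 s.
2. the clamp lever is thrown over (value of joint clamp above 0.85 rad), for 0.1 s.
At the end, for the whole second after the job is handed in: The plunger is in the notch (more than 4.5 mm of its 6 mm), the contactor stands at the index (rim point within 65 mm of the mark, 25 mm when dead in line), the clamp lever is over (more than 0.85 rad of 1.0), the table at rest (value of joint pin above 0.0045 m and horizontal distance between station and index_mark below 0.065 m and value of joint clamp above 0.85 rad and velocity of joint table between -0.05 and 0.05 rad/s); the robot touches nothing.
It fails at once if the turntable is pushed with more than 15 N (contact force between the arm and table above 15 N).
It fails at once if the turntable is pushed with more than 15 N by the fingers (contact force between the fingers and table above 15 N).
It fails at once if the clamp lever is moved over before the plunger has caught (value of joint clamp above 0.3 rad and value of joint pin below 0.003 m).
It fails at once if a loose bystander is moved more than 20 mm (distance of any of hex_bolt_mid, spanner, stop_button, strip from where it was at the start of the episode above 0.02 m).
It also fails if it takes over 54 s, if anything falls off the work surface, if the arm or the gripper's body presses on something with over 40 N, if the wrist force passes 120 N, or if a joint passes its speed limit or range.

## Robot

A 7-joint arm with a two-finger parallel gripper is mounted at the origin on the work surface; the furniture and walls round the work are solid. World frame = base frame: x ahead of the robot, y to its left, z up, the work surface at z = 0. Lengths are in mm, angles in rad, forces in N, time in s.
With the tool pointing down it reaches from about 400 to 900 mm from the base axis. Payload 5.5 kg.
Tool frame: the origin (TCP) lies at the very end of the fingers, on their centre line; the grasp point (between the pads) lies 19 mm behind it; z points along the fingers, y is the line along which they close (so a half turn about z gives the same grasp; the last joint's range is limited). The gripper opens to 92 mm and grips with 3 to 60 N. Pads are 19 mm wide; open, the fingers measure 130 mm over their backs; the gripper's body (75 mm by 190 mm) begins 47 mm behind the grasp point.
Start: joints at [1.488, 0.501, -0.427, 1.55, 0.221, 1.138, -0.21], TCP at [220.35, -611.511, 226.729] pointing down, gripper open.
Joint ranges: [-2.88, 2.88], [-0.31, 2.03], [-1.54, 1.56], [0.2, 2.42], [-1.41, 4.55], [0.19, 2.02], [-2.57, 2.57]. Speed limits (rad/s): [2.57, 2.57, 3.14, 3.14, 3.14, 3.14, 3.14].

## Interface

Orientations are given as a rotation vector (axis times angle).
In Python, from rig import r gives the robot as it stands.
- The arm moves only by the tool move_arm, never from a script. Its argument "deltas" is a list of rows, each an object of numbers: "x", "y", "z": the shift along the tool's x, y, z in units of 0.4 m (1.0 is 0.4 m); "ax", "ay", "az": the turn, a rotation vector about the tool's x, y, z in units of 2 pi rad (1.0 is 2 pi rad); "hand": the finger opening in mm, from 0 to 91.8. In form: [{"x": .., "y": .., "z": .., "ax": .., "ay": .., "az": .., "hand": ..}, ...]. A call has 1 to 10 rows; each row is the pose to reach, as a shift and turn from the pose commanded when the call began, along the tool's axes at that moment, turning the shorter way round; what a row does not reach only later rows make up. A row lasts 1/10 s, in which the tool goes at most 50 mm and 8.59 degrees, less where a joint would pass 70% of its speed; a pose out of reach is approached as far as the arm can. A call with a number of a shift or a turn outside -1 to 1 is refused whole. A call with a gripper value outside its range is refused whole. The fingers move at their own pace and stop on an object; "grip_force" is the grip in N (left out, the last holds). Time passes only in rows, so rows that repeat a pose let the fingers close. It gives the time, the measured TCP pose, the force, the opening and the grip force at its end, in the units of the state.
- r.get_obs(): the state, without advancing time (a new reading comes with each control period).
- r.capture(name): name is "scene" or "top" or "wrist"; returns a dict with "pixels" (384x512x3 uint8, blue, green, red), "depth" (384x512 float32, mm along the optical axis (not along the pixel's ray), 0 where there is no reading), "camera_matrix" (3x3 intrinsics, pixels), "origin" and "rotation" of the camera in the world; the wrist camera has in their place "T_tool_cam" (4x4, takes a point from camera to tool coordinates, whose origin is the TCP and whose axes are the flange's). Camera axes: x right, y up, looking along -z (the intrinsics and any distortion apply to the point x, -y, -z); pixel columns grow to the right and rows downward; lengths in mm; the calibration is good to about 2 mm. A picture is of the moment at which its call begins: read the wrist's pose just before it.
- r.hand_in(): hands the job in; it is judged then, once.
The state is a dict: "t": time; "qpos": joint angles; "joint_velocities": joint speeds; "joint_efforts": joint torques, N m; "ee_pos": TCP position; "ee_rot": TCP orientation; "force": force on the tool from outside, world axes, zero at the start; "ft_torque": the same for the moment, N m; "width": opening from 0.0 (shut) to 1.0 (fully open); "gripper_force": force on a finger pad.
Only numpy, scipy, OpenCV 4.12 (cv2) and the standard library are available. Lean on these libraries where they do the work, as an engineer would, in place of code of your own. Each camera call takes 0.05 s, during which the arm holds its last target. There are 200 camera calls.

## Working session

There is one attempt and no reset: what is moved stays moved. The work goes in short steps, Python scripts to look and compute and a tool call to move; the robot and the scene stay as the last step left them, time stands still between calls to the robot, and variables do not carry over. Pictures are saved under pics/ and viewed, at most 10 in all, crops included, and the job is handed in when it is done.

Besides the shell and the picture viewer there is one more tool, called after "Request:" in YAML: its name, and indented under it one key for each argument. move_arm: Moves the arm, as the interface text tells. Shifts and turns lie within -1 to 1; 1 stands for 0.4 m of shift or 2 pi rad of turn. Its arguments: {"type":"object","properties":{"deltas":{"type":"array"},"grip_force":{"type":"number"}},"required":["deltas"]}

```bash
mkdir -p pics
cat > h.py <<'E'
from rig import r
import numpy as np, cv2
from scipy.spatial.transform import Rotation as R
def p2w(c,u,v,z=None):
    K=c["camera_matrix"];d=c["depth"]
    ray=np.array([(u-K[0,2])/K[0,0],-(v-K[1,2])/K[1,1],-1.])
    Rm=np.array(c["rotation"]);o=np.array(c["origin"])
    if Rm.shape!=(3,3): Rm=R.from_rotvec(Rm.ravel()).as_matrix()
    w=Rm@ray
    if z is None: return o+w*d[int(v),int(u)]
    return o+w*(z-o[2])/w[2]
E
python3 - <<'E'
from h import *
o=r.get_obs();print(o)
import pickle
cs={n:r.capture(n) for n in("scene","top")}
pickle.dump(cs,open("c.pkl","wb"))
for n in cs:
    cv2.imwrite(f"pics/{n}.png",cv2.resize(cs[n]["pixels"],(800,600)));print(n,cs[n]["origin"],cs[n]["rotation"],cs[n]["camera_matrix"])
E
```

```text
{'t': 0.0, 'qpos': array([ 1.48822382,  0.50185382, -0.42676432,  1.55144425,  0.22081484,
        1.13827317, -0.21028055]), 'joint_velocities': array([-0.00101313, -0.0014946 , -0.0012307 ,  0.00042483,  0.00229184,
       -0.0007519 , -0.00015902]), 'joint_efforts': array([-1.49851935e-04, -5.66590440e+01, -5.81540376e+00, -2.79110759e+01,
       -6.84367935e-02,  3.07571457e-02,  1.45962317e-04]), 'ee_pos': array([ 220.00665714, -610.90149899,  225.67461675]), 'ee_rot': array([-3.09287087e+00, -5.40195751e-01,  4.44314984e-04]), 'force': array([ 0.20835941,  0.00301198, -0.22038861]), 'ft_torque': array([-0.04114152, -0.02199767, -0.04233553]), 'gripper_force': 0.0, 'width': 0.9971770897299886}
scene [   1.23653357 1072.60844948  866.86196254] [ 0.34692237 -1.26548429 -2.3299797 ] [[402.58097704   0.         251.45195375]
 [  0.         402.58097704 188.61836143]
 [  0.           0.           1.        ]]
top [ 357.60737716   11.27582175 1293.10853004] [ 0.16098659 -0.16807803 -1.55088808] [[415.42873436   0.         255.44806332]
 [  0.         415.42873436 190.80638983]
 [  0.           0.           1.        ]]
```

View pics/top.png

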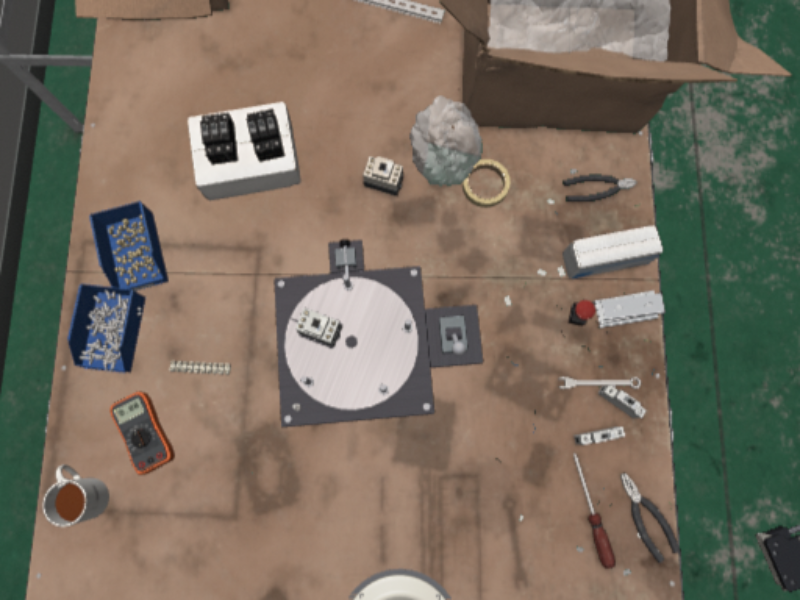

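View pics/scene.png

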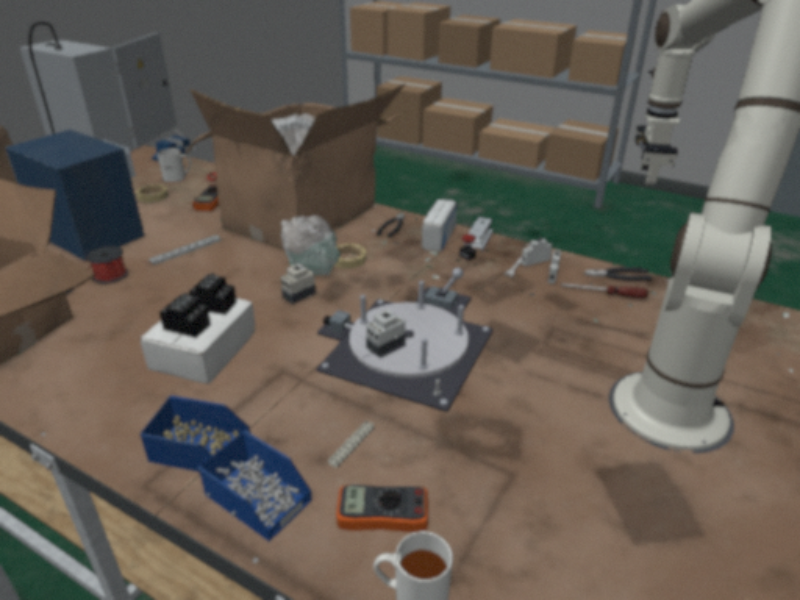

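Top view: table centre is at about (351,341) in the 800 px picture, and the contactor at (319,325) points left, roughly 60° CCW of the index at (347,252). The clamp ball is at (459,347). post_0 is at (307,380), with the bolt near (297,407). I'll enlarge the table.

Run:
```python
from h import *;import pickle
c=pickle.load(open("c.pkl","rb"))["top"]
cv2.imwrite("pics/crop.png",cv2.resize(c["pixels"][145:285,165:320],None,fx=5,fy=4.25,interpolation=cv2.INTER_CUBIC) if 0 else cv2.resize(c["pixels"][145:285,165:320],None,fx=4,fy=4,interpolation=cv2.INTER_CUBIC))
```

```text
(no output)
```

View pics/crop.png

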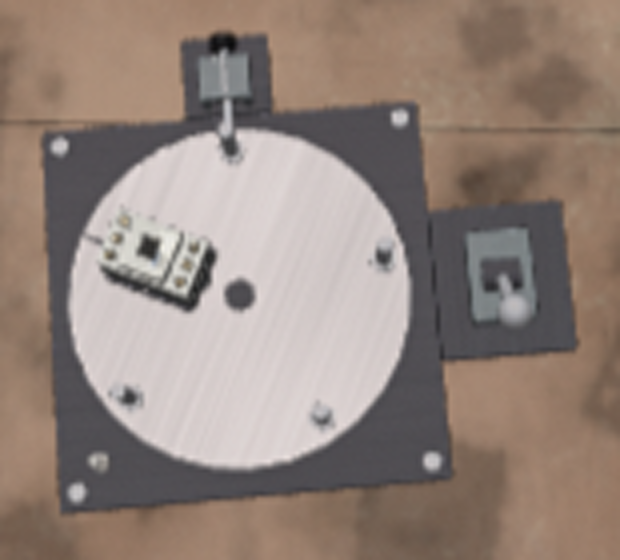

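The crop shows the hub at (240,295). Post tops: post_3 ≈(226,130), post_2 ≈(383,247), post_1 ≈(320,411), post_0 ≈(130,396). The index line ends at about (226,100) on the block, the clamp ball is at (515,307) and the bolt at (98,461).

Run:
```python
from h import *;import pickle
c=pickle.load(open("c.pkl","rb"))["top"]
f=lambda u,v,z:p2w(c,165+u/4-.4,145+v/4-.4,z)[:2]
C=f(240,295,44);print("C",C)
e=np.array([f(*p,44) for p in[(240,128),(411,290),(243,469),(69,293)]]);print("rim",e,e.mean(0),[np.hypot(*(p-C)) for p in e])
for n,p,z in[("p3",(226,130),114),("p2",(383,247),114),("p1",(320,411),114),("p0",(130,396),114),("p3b",(232,154),44),("idx",(226,100),45),("knob",(223,40),33),("ball",(515,307),102),("bolt",(98,461),45),("tick",(88,238),44),("blockL",(200,80),45),("blockR",(249,75),45)]:
    w=f(*p,z);d=w-C;print(n,w.round(1),np.hypot(*d).round(1),np.degrees(np.arctan2(d[1],d[0])).round(1))
print([p2w(c,165+p[0]/4,145+p[1]/4).round(0) for p in[(300,250),(240,350),(225,75)]])
```

```text
C [537.14579387  99.71310007]
rim [[667.40356493 103.42897299]
 [542.77149455 -29.81138142]
 [407.18022965  93.78208851]
 [536.87187967 229.1820241 ]] [538.5567922   99.14542605] [np.float64(130.31076176499656), np.float64(129.6465958369809), np.float64(130.1008254464345), np.float64(129.46921379468444)]
p3 [648.4 108.4] 111.6 4.5
p2 [563.3  -7.1] 110.0 -76.2
p1 [445.4  36. ] 111.6 -145.2
p0 [454.2 170.3] 109.0 139.6
p3b [646.7 109. ] 109.9 4.9
idx [689.4 114.9] 153.0 5.7
knob [741.5 119.7] 205.3 5.6
ball [ 522.8 -103.1] 203.3 -94.0
bolt [411.6 201.3] 161.5 141.0
tick [579.3 216.8] 124.5 70.2
blockL [705.2 135.6] 171.8 12.0
blockR [709.7  97.6] 172.6 -0.7
[array([571.,  54.,  42.]), array([494.,  97.,  47.]), array([708., 115.,  47.])]
```

```bash
cat >> h.py <<'E'
def delta(x,y,z,yaw,src=None):
    """tool-frame deltas from the present pose to TCP x,y,z pointing down with tool-x yaw (deg)"""
    o=r.get_obs() if src is None else src
    T=R.from_rotvec(o["ee_rot"]); a=np.radians(yaw)
    G=R.from_matrix([[np.cos(a),np.sin(a),0],[np.sin(a),-np.cos(a),0],[0,0,-1]])
    s=T.inv().apply(np.array([x,y,z])-o["ee_pos"])/400; q=(T.inv()*G).as_rotvec()/(2*np.pi)
    return "x %.4f y %.4f z %.4f ax %.4f ay %.4f az %.4f"%(*s,*q)
C=np.array([538.,99.5])
def fin(th,off):
    a=np.radians(th);return C+112*np.array([np.cos(a),np.sin(a)])-off*np.array([np.sin(a),-np.cos(a)])
E
python3 - <<'E'
from h import *
print(delta(500,-250,226,90)); print(fin(134.5,30))
E
```

```text
x 0.9643 y -0.6117 z 0.0006 ax -0.0002 ay -0.0002 az -0.1950
[438.10064892 158.35677238]
```

Request:
move_arm:
  deltas:
    - {"x": 0.964, "y": -0.612, "z": 0, "az": -0.195, "hand": 0}
    - {"x": 0.964, "y": -0.612, "z": 0, "az": -0.195}
    - {"x": 0.964, "y": -0.612, "z": 0, "az": -0.195}
    - {"x": 0.964, "y": -0.612, "z": 0, "az": -0.195}
    - {"x": 0.964, "y": -0.612, "z": 0, "az": -0.195}
    - {"x": 0.964, "y": -0.612, "z": 0, "az": -0.195}
    - {"x": 0.964, "y": -0.612, "z": 0, "az": -0.195}
    - {"x": 0.964, "y": -0.612, "z": 0, "az": -0.195}
    - {"x": 0.964, "y": -0.612, "z": 0, "az": -0.195}
    - {"x": 0.964, "y": -0.612, "z": 0, "az": -0.195}
  grip_force: 30

```text
$.deltas[0]: bad value
```

Run:
```python
from h import *
o=r.get_obs();print(o["ee_pos"],o["qpos"].round(2),o["t"])
print(delta(435,155,200,205))
```

```text
[ 220.08242027 -610.93491637  225.77740907] [ 1.49  0.5  -0.43  1.55  0.22  1.14 -0.21] 0.1
x 1.1546 y -1.6192 z 0.0674 ax -0.0000 ay 0.0004 az 0.4856
```

Request:
move_arm:
  deltas:
    - {"x": 0.964, "y": -0.612, "z": 0, "ax": 0, "ay": 0, "az": -0.195, "hand": 0}
    - {"x": 0.964, "y": -0.612, "z": 0, "ax": 0, "ay": 0, "az": -0.195, "hand": 0}
    - {"x": 0.964, "y": -0.612, "z": 0, "ax": 0, "ay": 0, "az": -0.195, "hand": 0}
    - {"x": 0.964, "y": -0.612, "z": 0, "ax": 0, "ay": 0, "az": -0.195, "hand": 0}
    - {"x": 0.964, "y": -0.612, "z": 0, "ax": 0, "ay": 0, "az": -0.195, "hand": 0}
    - {"x": 0.964, "y": -0.612, "z": 0, "ax": 0, "ay": 0, "az": -0.195, "hand": 0}
    - {"x": 0.964, "y": -0.612, "z": 0, "ax": 0, "ay": 0, "az": -0.195, "hand": 0}
    - {"x": 0.964, "y": -0.612, "z": 0, "ax": 0, "ay": 0, "az": -0.195, "hand": 0}
    - {"x": 0.964, "y": -0.612, "z": 0, "ax": 0, "ay": 0, "az": -0.195, "hand": 0}
    - {"x": 0.964, "y": -0.612, "z": 0, "ax": 0, "ay": 0, "az": -0.195, "hand": 0}
  grip_force: 30

```text
t: 1.1
ee_pos: [504.1, -242.7, 227.3]
ee_rot: [-2.209, -2.234, -0.007]
force: [-0.3, 0.2, 1.2]
width: 0.178
gripper_force: 0.0
```

Run:
```python
from h import *
o=r.get_obs();print(o["ee_pos"],o["qpos"].round(2),o["t"],o["width"])
print(delta(435,155,200,180),delta(435,155,200,205))
```

```text
[ 504.11093466 -242.67130465  227.30383467] [ 1.06  0.42 -0.83  1.77  0.34  1.1   0.12] 1.1 0.17794884733286892
x 0.9958 y -0.1619 z 0.0713 ax 0.0008 ay -0.0001 az -0.2482 x 0.9958 y -0.1619 z 0.0713 ax 0.0009 ay 0.0001 az -0.3177
```

Request:
move_arm:
  deltas:
    - {"x": 0.996, "y": -0.162, "z": 0.05, "ax": 0, "ay": 0, "az": -0.3, "hand": 0}
    - {"x": 0.996, "y": -0.162, "z": 0.05, "ax": 0, "ay": 0, "az": -0.3, "hand": 0}
    - {"x": 0.996, "y": -0.162, "z": 0.05, "ax": 0, "ay": 0, "az": -0.3, "hand": 0}
    - {"x": 0.996, "y": -0.162, "z": 0.05, "ax": 0, "ay": 0, "az": -0.3, "hand": 0}
    - {"x": 0.996, "y": -0.162, "z": 0.05, "ax": 0, "ay": 0, "az": -0.3, "hand": 0}
    - {"x": 0.996, "y": -0.162, "z": 0.05, "ax": 0, "ay": 0, "az": -0.3, "hand": 0}
    - {"x": 0.996, "y": -0.162, "z": 0.05, "ax": 0, "ay": 0, "az": -0.3, "hand": 0}
    - {"x": 0.996, "y": -0.162, "z": 0.05, "ax": 0, "ay": 0, "az": -0.3, "hand": 0}
    - {"x": 0.996, "y": -0.162, "z": 0.05, "ax": 0, "ay": 0, "az": -0.3, "hand": 0}
    - {"x": 0.996, "y": -0.162, "z": 0.05, "ax": 0, "ay": 0, "az": -0.3, "hand": 0}

```text
t: 2.1
ee_pos: [434.2, 150.3, 206.8]
ee_rot: [0.093, 3.14, 0.0]
force: [-0.5, -1.2, -0.2]
width: 0.005
gripper_force: 0.0
```

Run:
```python
from h import *
o=r.get_obs();print(o["ee_pos"],R.from_rotvec(o["ee_rot"]).as_matrix()[:2,0],o["qpos"].round(2),o["t"],o["width"])
c=r.capture("wrist");cv2.imwrite("pics/w1.png",c["pixels"])
np.savez("w1.npz",T=c["T_tool_cam"],K=c["camera_matrix"],d=c["depth"],p=o["ee_pos"],q=o["ee_rot"])
print(delta(435,155,200,205))
```

```text
[434.22987565 150.29760526 206.78055719] [-0.998261   0.0589487] [ 0.69  0.43 -1.3   2.01  0.47  1.06  0.68] 2.1 0.004866085776657835
x -0.0002 y 0.0155 z 0.0160 ax -0.0000 ay -0.0001 az -0.0781
```

View pics/w1.png

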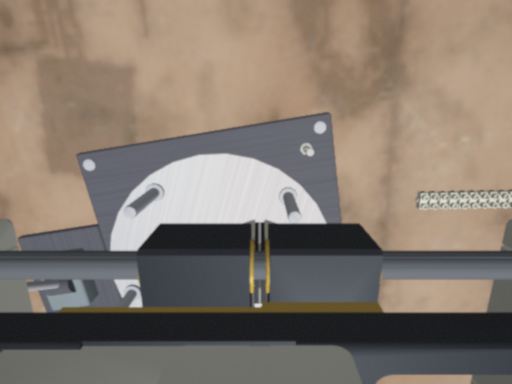

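The wrist view shows post_0 with its top near (296,217) and foot near (287,190). The bolt is at (307,149) and the strip is off to the right.

Run:
```python
from h import *
w=np.load("w1.npz");K=w["K"];T=w["T"];Q=R.from_rotvec(w["q"]).as_matrix()
o=w["p"]+Q@T[:3,3]
def f(u,v,z):
    a=Q@T[:3,:3]@np.array([(u-K[0,2])/K[0,0],-(v-K[1,2])/K[1,1],-1]);return (o+a*(z-o[2])/a[2])
print(o,T.round(3))
for n,u,v,z in[("top",296,217,114),("foot",287,190,44),("p1top",130,210,114),("p1foot",158,188,44),("bolt",307,149,45)]:
    q=f(u,v,z);d=q[:2]-C;print(n,q.round(1),np.hypot(*d),np.degrees(np.arctan2(d[1],d[0])))
```

```text
[364.50178067 155.14229297 364.70963915] [[-0.00000e+00  9.66000e-01  2.60000e-01  6.98710e+01]
 [ 1.00000e+00  0.00000e+00 -1.00000e-03  7.38000e-01]
 [-1.00000e-03  2.60000e-01 -9.66000e-01 -1.57939e+02]
 [ 0.00000e+00  0.00000e+00  0.00000e+00  1.00000e+00]]
top [457.8 181.9 114. ] 114.93798746848208 134.21443310955908
foot [452.2 180.5  44. ] 117.9445519454787 136.65781749628852
p1top [442.9  38.9 114. ] 112.76024758967486 -147.48970680724824
p1foot [441.7  41.   44. ] 112.71044437393883 -148.7101657730239
bolt [408.8 202.8  45. ] 165.39470624949988 141.34379627548356
```

Run:
```python
from h import *
print(delta(435.5,156,92,208))
```

```text
x -0.0015 y 0.0182 z 0.2860 ax -0.0000 ay -0.0001 az -0.0864
```

Request:
move_arm:
  deltas:
    - {"x": -0.0015, "y": 0.018, "z": 0.1, "ax": 0, "ay": 0, "az": -0.086, "hand": 0}
    - {"x": -0.0015, "y": 0.018, "z": 0.2, "ax": 0, "ay": 0, "az": -0.086, "hand": 0}
    - {"x": -0.0015, "y": 0.018, "z": 0.25, "ax": 0, "ay": 0, "az": -0.086, "hand": 0}
    - {"x": -0.0015, "y": 0.018, "z": 0.286, "ax": 0, "ay": 0, "az": -0.086, "hand": 0}
    - {"x": -0.0015, "y": 0.018, "z": 0.286, "ax": 0, "ay": 0, "az": -0.086, "hand": 0}
    - {"x": -0.0015, "y": 0.018, "z": 0.286, "ax": 0, "ay": 0, "az": -0.086, "hand": 0}
    - {"x": -0.0015, "y": 0.018, "z": 0.286, "ax": 0, "ay": 0, "az": -0.086, "hand": 0}

```text
t: 2.85
ee_pos: [437.1, 155.0, 93.2]
ee_rot: [-0.726, 3.055, -0.0]
force: [1.2, 1.2, 0.4]
width: 0.003
gripper_force: 0.0
```

Run:
```python
from h import *
o=r.get_obs();print(o["ee_pos"],np.degrees(np.arctan2(*R.from_rotvec(o["ee_rot"]).as_matrix()[[1,0],0])),o["qpos"].round(2),o["t"],o["force"])
# push rows: theta from 134.5 to ~ , yaw lagging
for th,yaw in [(137,208),(133,207),(129,205),(125,203),(120,201),(115,198),(110,195),(105,190),(100,186),(95,180),(90,174)]:
    print(th,delta(*fin(th,16),92,yaw))
```

```text
[437.09233975 154.97290539  93.19933245] -153.28306749046635 [ 0.54  0.66 -1.19  2.1   0.79  0.93  0.94] 2.85 [1.24531028 1.15613431 0.42980857]
137 x -0.0284 y 0.0115 z 0.0030 ax -0.0001 ay 0.0002 az -0.0036
133 x -0.0461 y 0.0203 z 0.0030 ax -0.0001 ay 0.0002 az -0.0008
129 x -0.0643 y 0.0278 z 0.0031 ax -0.0001 ay 0.0002 az 0.0048
125 x -0.0831 y 0.0340 z 0.0031 ax -0.0001 ay 0.0002 az 0.0103
120 x -0.1070 y 0.0400 z 0.0031 ax -0.0001 ay 0.0002 az 0.0159
115 x -0.1314 y 0.0438 z 0.0031 ax -0.0001 ay 0.0002 az 0.0242
110 x -0.1560 y 0.0455 z 0.0032 ax -0.0001 ay 0.0002 az 0.0325
105 x -0.1807 y 0.0450 z 0.0032 ax -0.0001 ay 0.0002 az 0.0464
100 x -0.2052 y 0.0424 z 0.0032 ax -0.0000 ay 0.0002 az 0.0575
95 x -0.2294 y 0.0376 z 0.0033 ax -0.0000 ay 0.0002 az 0.0742
90 x -0.2531 y 0.0308 z 0.0033 ax -0.0000 ay 0.0002 az 0.0909
```

Request:
move_arm:
  deltas:
    - {"x": -0.01, "y": 0.004, "z": 0.003, "ax": 0, "ay": 0, "az": 0, "hand": 0}
    - {"x": -0.016, "y": 0.0066, "z": 0.003, "ax": 0, "ay": 0, "az": 0, "hand": 0}
    - {"x": -0.021, "y": 0.0085, "z": 0.003, "ax": 0, "ay": 0, "az": 0, "hand": 0}
    - {"x": -0.026, "y": 0.0106, "z": 0.003, "ax": 0, "ay": 0, "az": 0, "hand": 0}
    - {"x": -0.031, "y": 0.013, "z": 0.003, "ax": 0, "ay": 0, "az": 0, "hand": 0}
    - {"x": -0.036, "y": 0.015, "z": 0.003, "ax": 0, "ay": 0, "az": 0, "hand": 0}
    - {"x": -0.041, "y": 0.018, "z": 0.003, "ax": 0, "ay": 0, "az": 0, "hand": 0}
    - {"x": -0.046, "y": 0.0203, "z": 0.003, "ax": 0, "ay": 0, "az": 0, "hand": 0}
    - {"x": -0.051, "y": 0.0225, "z": 0.003, "ax": 0, "ay": 0, "az": 0, "hand": 0}
    - {"x": -0.056, "y": 0.0245, "z": 0.003, "ax": 0, "ay": 0, "az": 0, "hand": 0}

```text
t: 3.85
ee_pos: [451.7, 173.3, 90.8]
ee_rot: [0.73, -3.055, 0.002]
force: [-1.3, -4.5, -0.4]
width: 0.003
gripper_force: 1.7
```

```bash
cat > st.py <<'E'
from h import *
import sys
o=r.get_obs();p=o["ee_pos"];d=p[:2]-C
yaw=np.degrees(np.arctan2(*R.from_rotvec(o["ee_rot"]).as_matrix()[[1,0],0]))%360
rr=np.hypot(*d);print(p.round(1),"yaw %.1f"%yaw,"r %.1f th-finger %.1f post~%.1f"%(rr,np.degrees(np.arctan2(d[1],d[0])),np.degrees(np.arctan2(d[1],d[0])-np.arcsin(15.5/rr))),o["qpos"].round(2),"t %.2f"%o["t"],o["force"].round(1))
for a in sys.argv[1:]:
    th,y=map(float,a.split(","));print(th,delta(*fin(th,15.5),92,y))
E
python3 st.py 130,208 125,203 120,201 115,198 110,195 105,190 100,186 95,180 90,174
```

```text
[451.7 173.3  90.8] yaw 206.9 r 113.5 th-finger 139.5 post~131.6 [ 0.48  0.69 -1.16  2.05  0.8   0.95  0.92] t 3.85 [-1.3 -4.5 -0.4]
130.0 x -0.0077 y 0.0019 z -0.0031 ax -0.0001 ay -0.0002 az -0.0031
125.0 x -0.0311 y 0.0097 z -0.0031 ax -0.0001 ay -0.0002 az 0.0108
120.0 x -0.0551 y 0.0155 z -0.0032 ax -0.0001 ay -0.0002 az 0.0164
115.0 x -0.0795 y 0.0191 z -0.0032 ax -0.0001 ay -0.0002 az 0.0247
110.0 x -0.1041 y 0.0206 z -0.0032 ax -0.0001 ay -0.0002 az 0.0330
105.0 x -0.1288 y 0.0199 z -0.0033 ax -0.0001 ay -0.0002 az 0.0469
100.0 x -0.1533 y 0.0172 z -0.0033 ax -0.0002 ay -0.0002 az 0.0580
95.0 x -0.1774 y 0.0122 z -0.0033 ax -0.0002 ay -0.0002 az 0.0747
90.0 x -0.2011 y 0.0052 z -0.0033 ax -0.0002 ay -0.0001 az 0.0914
```

Request:
move_arm:
  deltas:
    - {"x": -0.01, "y": 0.003, "z": -0.003, "ax": 0, "ay": 0, "az": 0, "hand": 0}
    - {"x": -0.018, "y": 0.0055, "z": -0.003, "ax": 0, "ay": 0, "az": 0.004, "hand": 0}
    - {"x": -0.0265, "y": 0.0083, "z": -0.003, "ax": 0, "ay": 0, "az": 0.008, "hand": 0}
    - {"x": -0.036, "y": 0.011, "z": -0.003, "ax": 0, "ay": 0, "az": 0.012, "hand": 0}
    - {"x": -0.0455, "y": 0.0134, "z": -0.003, "ax": 0, "ay": 0, "az": 0.0145, "hand": 0}
    - {"x": -0.055, "y": 0.0155, "z": -0.003, "ax": 0, "ay": 0, "az": 0.017, "hand": 0}
    - {"x": -0.065, "y": 0.017, "z": -0.003, "ax": 0, "ay": 0, "az": 0.02, "hand": 0}
    - {"x": -0.0745, "y": 0.0185, "z": -0.003, "ax": 0, "ay": 0, "az": 0.023, "hand": 0}
    - {"x": -0.084, "y": 0.0195, "z": -0.003, "ax": 0, "ay": 0, "az": 0.026, "hand": 0}
    - {"x": -0.094, "y": 0.02, "z": -0.003, "ax": 0, "ay": 0, "az": 0.03, "hand": 0}

```text
t: 4.85
ee_pos: [482.1, 198.2, 92.4]
ee_rot: [0.438, -3.111, 0.0]
force: [-4.5, -4.7, -0.9]
width: 0.005
gripper_force: 2.2
```

```bash
python3 st.py 110,195 105,190 100,186 95,180 90,176
```

```text
[482.1 198.2  92.4] yaw 196.0 r 113.4 th-finger 119.5 post~111.7 [ 0.39  0.71 -1.09  1.97  0.78  0.97  0.75] t 4.85 [-4.5 -4.7 -0.9]
110.0 x -0.0082 y 0.0010 z 0.0010 ax -0.0000 ay -0.0000 az 0.0028
105.0 x -0.0326 y 0.0050 z 0.0010 ax -0.0000 ay -0.0000 az 0.0167
100.0 x -0.0572 y 0.0068 z 0.0010 ax -0.0000 ay -0.0000 az 0.0278
95.0 x -0.0818 y 0.0066 z 0.0010 ax -0.0000 ay -0.0000 az 0.0445
90.0 x -0.1064 y 0.0041 z 0.0010 ax -0.0000 ay -0.0000 az 0.0556
```

Request:
move_arm:
  deltas:
    - {"x": -0.008, "y": 0.001, "z": 0.001, "ax": 0, "ay": 0, "az": 0.003, "hand": 0}
    - {"x": -0.014, "y": 0.002, "z": 0.001, "ax": 0, "ay": 0, "az": 0.0065, "hand": 0}
    - {"x": -0.02, "y": 0.003, "z": 0.001, "ax": 0, "ay": 0, "az": 0.01, "hand": 0}
    - {"x": -0.026, "y": 0.004, "z": 0.001, "ax": 0, "ay": 0, "az": 0.0135, "hand": 0}
    - {"x": -0.032, "y": 0.005, "z": 0.001, "ax": 0, "ay": 0, "az": 0.017, "hand": 0}
    - {"x": -0.038, "y": 0.0056, "z": 0.001, "ax": 0, "ay": 0, "az": 0.02, "hand": 0}
    - {"x": -0.044, "y": 0.006, "z": 0.001, "ax": 0, "ay": 0, "az": 0.023, "hand": 0}
    - {"x": -0.05, "y": 0.0065, "z": 0.001, "ax": 0, "ay": 0, "az": 0.026, "hand": 0}
    - {"x": -0.056, "y": 0.0068, "z": 0.001, "ax": 0, "ay": 0, "az": 0.029, "hand": 0}
    - {"x": -0.062, "y": 0.0068, "z": 0.001, "ax": 0, "ay": 0, "az": 0.032, "hand": 0}

```text
t: 5.85
ee_pos: [505.1, 208.0, 92.1]
ee_rot: [-0.124, 3.139, 0.001]
force: [-3.7, -1.0, 2.6]
width: -0.001
gripper_force: 2.0
```

```bash
python3 st.py 100,184 95,182 90,176 85,172
python3 - <<'E'
from h import *
for i in range(5):
    c=r.capture("top");print(r.get_obs()["force"].round(1))
import pickle;pickle.dump(c,open("c2.pkl","wb"))
cv2.imwrite("pics/crop2.png",cv2.resize(c["pixels"][145:285,165:320],None,fx=4,fy=4,interpolation=cv2.INTER_CUBIC))
E
```

```text
[505.1 208.   92.1] yaw 184.5 r 113.4 th-finger 106.9 post~99.0 [ 0.33  0.72 -1.03  1.91  0.75  0.97  0.59] t 5.85 [-3.7 -1.   2.6]
100.0 x 0.0047 y -0.0019 z 0.0002 ax 0.0001 ay 0.0001 az 0.0014
95.0 x -0.0195 y 0.0027 z 0.0002 ax 0.0001 ay 0.0001 az 0.0070
90.0 x -0.0440 y 0.0053 z 0.0002 ax 0.0001 ay 0.0000 az 0.0237
85.0 x -0.0687 y 0.0056 z 0.0002 ax 0.0001 ay 0.0000 az 0.0348
[-3.  -0.5  1. ]
[-2.5 -0.7  0.7]
[-2.2  0.1  0.8]
[-2.6  0.5  0.9]
[-0.8  0.5  0.8]
```

View pics/crop2.png

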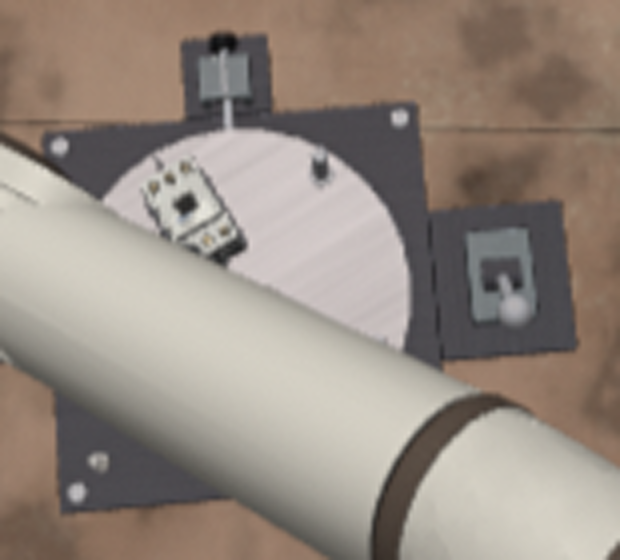

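Contactor tick is now at (158,160), about 26° short of the index, and the plate is following cleanly. I'll advance to just outside the catch window.

Request:
move_arm:
  deltas:
    - {"x": -0.005, "y": 0.001, "z": 0, "ax": 0, "ay": 0, "az": 0.004, "hand": 0}
    - {"x": -0.01, "y": 0.0015, "z": 0, "ax": 0, "ay": 0, "az": 0.008, "hand": 0}
    - {"x": -0.015, "y": 0.002, "z": 0, "ax": 0, "ay": 0, "az": 0.012, "hand": 0}
    - {"x": -0.02, "y": 0.0028, "z": 0, "ax": 0, "ay": 0, "az": 0.016, "hand": 0}
    - {"x": -0.025, "y": 0.0035, "z": 0, "ax": 0, "ay": 0, "az": 0.02, "hand": 0}
    - {"x": -0.03, "y": 0.004, "z": 0, "ax": 0, "ay": 0, "az": 0.024, "hand": 0}
    - {"x": -0.035, "y": 0.0045, "z": 0, "ax": 0, "ay": 0, "az": 0.028, "hand": 0}
    - {"x": -0.039, "y": 0.005, "z": 0, "ax": 0, "ay": 0, "az": 0.032, "hand": 0}
    - {"x": -0.042, "y": 0.005, "z": 0, "ax": 0, "ay": 0, "az": 0.035, "hand": 0}
    - {"x": -0.042, "y": 0.005, "z": 0, "ax": 0, "ay": 0, "az": 0.035, "hand": 0}

```text
t: 7.1
ee_pos: [521.6, 212.2, 92.1]
ee_rot: [0.221, 3.133, 0.003]
force: [-4.8, 3.0, 1.5]
width: 0.002
gripper_force: 2.0
```

```bash
python3 st.py 90,172 85,172 80,172 75,172 70,172 65,172 60,172 55,172
```

```text
[521.6 212.2  92.1] yaw 171.9 r 113.9 th-finger 98.3 post~90.4 [ 0.29  0.71 -0.98  1.87  0.72  0.96  0.42] t 7.10 [-4.8  3.   1.5]
90.0 x -0.0024 y -0.0015 z 0.0003 ax 0.0003 ay 0.0000 az -0.0001
85.0 x -0.0264 y 0.0043 z 0.0003 ax 0.0003 ay 0.0000 az -0.0001
80.0 x -0.0508 y 0.0079 z 0.0003 ax 0.0003 ay 0.0000 az -0.0001
75.0 x -0.0754 y 0.0094 z 0.0003 ax 0.0003 ay 0.0000 az -0.0001
70.0 x -0.1000 y 0.0087 z 0.0003 ax 0.0003 ay 0.0000 az -0.0001
65.0 x -0.1245 y 0.0059 z 0.0003 ax 0.0003 ay 0.0000 az -0.0001
60.0 x -0.1487 y 0.0009 z 0.0003 ax 0.0003 ay 0.0000 az -0.0001
55.0 x -0.1723 y -0.0061 z 0.0003 ax 0.0003 ay 0.0000 az -0.0001
```

```bash
cat > kn.py <<'E'
from h import *;import pickle
def knob(c):
    g=cv2.cvtColor(c["pixels"],cv2.COLOR_BGR2GRAY)[148:172,210:232].astype(float)
    return g
if __name__=="__main__":
    b=knob(pickle.load(open("c2.pkl","rb")))
    gs=[];F=[]
    for i in range(2):
        gs.append(knob(r.capture("top")));F.append(r.get_obs()["force"])
    a=np.mean(gs,0);print("knobdiff max %.0f mean %.2f"%(abs(a-b).max(),abs(a-b).mean()),"F",np.mean(F,0).round(1))
    import subprocess
    o=r.get_obs();d=o["ee_pos"][:2]-C;rr=np.hypot(*d);print(o["ee_pos"].round(1),"post~%.1f"%np.degrees(np.arctan2(d[1],d[0])-np.arcsin(15.5/rr)),"r %.1f"%rr,"t %.2f"%o["t"])
E
python3 kn.py; python3 -c "
import pickle;from kn import *
print(abs(knob(pickle.load(open('c.pkl','rb'))['top'])-knob(pickle.load(open('c2.pkl','rb')))).max())"
```

```text
knobdiff max 20 mean 0.86 F [-3.9  3.9  1.6]
[521.6 212.2  92.1] post~90.4 r 113.9 t 7.20
13.0
```

Request:
move_arm:
  deltas:
    - {"x": -0.002, "y": 0.001, "z": 0, "ax": 0, "ay": 0, "az": 0, "hand": 0}
    - {"x": -0.004, "y": 0.002, "z": 0, "ax": 0, "ay": 0, "az": 0, "hand": 0}
    - {"x": -0.006, "y": 0.0025, "z": 0, "ax": 0, "ay": 0, "az": 0, "hand": 0}
    - {"x": -0.006, "y": 0.0025, "z": 0, "ax": 0, "ay": 0, "az": 0, "hand": 0}

```text
t: 7.6
ee_pos: [524.3, 212.3, 92.1]
ee_rot: [0.219, 3.133, 0.002]
force: [-4.3, 3.4, 2.3]
width: 0.002
gripper_force: 2.0
```

```bash
python3 kn.py
```

```text
knobdiff max 19 mean 0.77 F [-3.6  4.3  1.6]
[524.2 212.3  92.1] post~89.1 r 113.6 t 7.70
```

Request:
move_arm:
  deltas:
    - {"x": -0.002, "y": 0.0003, "z": 0, "ax": 0, "ay": 0, "az": 0, "hand": 0}
    - {"x": -0.004, "y": 0.0006, "z": 0, "ax": 0, "ay": 0, "az": 0, "hand": 0}
    - {"x": -0.006, "y": 0.001, "z": 0, "ax": 0, "ay": 0, "az": 0, "hand": 0}
    - {"x": -0.006, "y": 0.001, "z": 0, "ax": 0, "ay": 0, "az": 0, "hand": 0}

```text
t: 8.1
ee_pos: [526.4, 212.3, 92.1]
ee_rot: [0.219, 3.134, 0.002]
force: [-3.7, 3.2, 2.0]
width: 0.006
gripper_force: 2.2
```

```bash
python3 kn.py
```

```text
knobdiff max 20 mean 0.91 F [-3.7  3.8  2.1]
[526.4 212.3  92.1] post~88.0 r 113.4 t 8.20
```

Request:
move_arm:
  deltas:
    - {"x": -0.002, "y": 0.0003, "z": 0, "ax": 0, "ay": 0, "az": 0, "hand": 0}
    - {"x": -0.004, "y": 0.0006, "z": 0, "ax": 0, "ay": 0, "az": 0, "hand": 0}
    - {"x": -0.006, "y": 0.001, "z": 0, "ax": 0, "ay": 0, "az": 0, "hand": 0}
    - {"x": -0.006, "y": 0.001, "z": 0, "ax": 0, "ay": 0, "az": 0, "hand": 0}

```text
t: 8.6
ee_pos: [529.0, 212.2, 92.1]
ee_rot: [0.219, 3.133, 0.001]
force: [-2.8, 4.3, 2.7]
width: 0.006
gripper_force: 2.0
```

```bash
python3 kn.py
```

```text
knobdiff max 20 mean 0.93 F [-4.1  3.6  2.4]
[529.  212.2  92.1] post~86.7 r 113.1 t 8.70
```

Request:
move_arm:
  deltas:
    - {"x": -0.002, "y": 0.0003, "z": 0, "ax": 0, "ay": 0, "az": 0, "hand": 0}
    - {"x": -0.004, "y": 0.0006, "z": 0, "ax": 0, "ay": 0, "az": 0, "hand": 0}
    - {"x": -0.006, "y": 0.001, "z": 0, "ax": 0, "ay": 0, "az": 0, "hand": 0}
    - {"x": -0.006, "y": 0.001, "z": 0, "ax": 0, "ay": 0, "az": 0, "hand": 0}

```text
t: 9.1
ee_pos: [531.4, 212.1, 92.1]
ee_rot: [0.219, 3.134, 0.001]
force: [-3.6, 3.8, 2.3]
width: 0.006
gripper_force: 2.1
```

```bash
python3 kn.py
```

```text
knobdiff max 20 mean 1.01 F [-3.   3.6  2.7]
[531.4 212.1  92.1] post~85.5 r 112.8 t 9.20
```

Request:
move_arm:
  deltas:
    - {"x": -0.002, "y": 0.0003, "z": 0, "ax": 0, "ay": 0, "az": 0, "hand": 0}
    - {"x": -0.004, "y": 0.0006, "z": 0, "ax": 0, "ay": 0, "az": 0, "hand": 0}
    - {"x": -0.006, "y": 0.001, "z": 0, "ax": 0, "ay": 0, "az": 0, "hand": 0}
    - {"x": -0.006, "y": 0.001, "z": 0, "ax": 0, "ay": 0, "az": 0, "hand": 0}

```text
t: 9.6
ee_pos: [534.7, 210.5, 91.7]
ee_rot: [0.222, 3.133, -0.002]
force: [-0.2, 0.3, -0.3]
width: 0.008
gripper_force: 0.0
```

```bash
python3 kn.py
```

```text
knobdiff max 104 mean 3.93 F [ 0.7 -0.1  0.2]
[534.3 211.   91.8] post~83.9 r 111.5 t 9.70
```

The knob shifted and the push force vanished, so the plunger caught. I'll back off and look.

Request:
move_arm:
  deltas:
    - {"x": 0.025, "y": 0, "z": 0, "ax": 0, "ay": 0, "az": 0, "hand": 0}
    - {"x": 0.05, "y": 0, "z": 0, "ax": 0, "ay": 0, "az": 0, "hand": 0}
    - {"x": 0.05, "y": 0, "z": -0.1, "ax": 0, "ay": 0, "az": 0, "hand": 0}
    - {"x": 0.05, "y": 0, "z": -0.2, "ax": 0, "ay": 0, "az": 0, "hand": 0}
    - {"x": 0.05, "y": 0, "z": -0.3, "ax": 0, "ay": 0, "az": 0, "hand": 0}
    - {"x": 0.05, "y": 0, "z": -0.3, "ax": 0, "ay": 0, "az": 0, "hand": 0}
    - {"x": 0.05, "y": 0, "z": -0.3, "ax": 0, "ay": 0, "az": 0, "hand": 0}

```text
t: 10.4
ee_pos: [513.6, 214.8, 212.6]
ee_rot: [0.218, 3.132, -0.001]
force: [-0.5, 0.2, -1.6]
width: 0.006
gripper_force: 0.0
```

```bash
python3 kn.py
python3 - <<'E'
from h import *
c=r.capture("top")
cv2.imwrite("pics/crop3.png",cv2.resize(c["pixels"][145:285,165:320],None,fx=4,fy=4,interpolation=cv2.INTER_CUBIC))
print(delta(476,-107.5,205,185.5))
E
```

```text
knobdiff max 104 mean 3.99 F [-0.3  0.5 -0.4]
[512.8 214.  210.8] post~94.8 r 117.2 t 10.50
x -0.0207 y -0.8086 z 0.0152 ax -0.0002 ay -0.0003 az -0.0375
```

View pics/crop3.png

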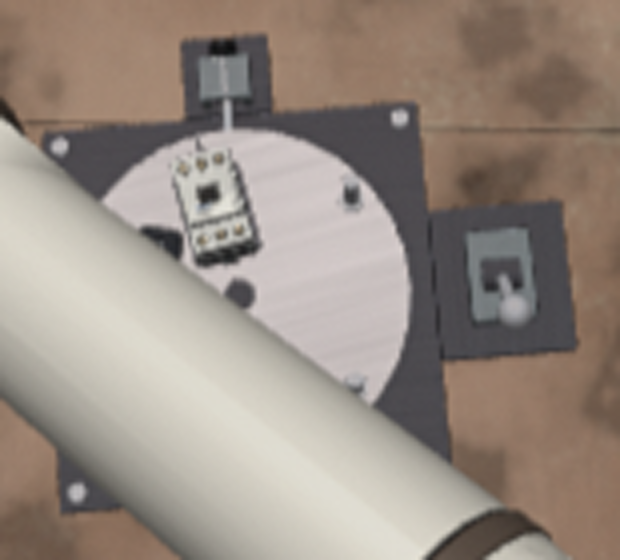

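The knob at (222,47) has moved in against the block, and the contactor at (210,205) is just short of the index, so the plunger has caught. The clamp ball is still at (515,307). Next is the clamp.

Request:
move_arm:
  deltas:
    - {"x": -0.02, "y": -0.808, "z": 0.015, "ax": 0, "ay": 0, "az": -0.0375, "hand": 0}
    - {"x": -0.02, "y": -0.808, "z": 0.015, "ax": 0, "ay": 0, "az": -0.0375, "hand": 0}
    - {"x": -0.02, "y": -0.808, "z": 0.015, "ax": 0, "ay": 0, "az": -0.0375, "hand": 0}
    - {"x": -0.02, "y": -0.808, "z": 0.015, "ax": 0, "ay": 0, "az": -0.0375, "hand": 0}
    - {"x": -0.02, "y": -0.808, "z": 0.015, "ax": 0, "ay": 0, "az": -0.0375, "hand": 0}
    - {"x": -0.02, "y": -0.808, "z": 0.015, "ax": 0, "ay": 0, "az": -0.0375, "hand": 0}
    - {"x": -0.02, "y": -0.808, "z": 0.015, "ax": 0, "ay": 0, "az": -0.0375, "hand": 0}
    - {"x": -0.02, "y": -0.808, "z": 0.015, "ax": 0, "ay": 0, "az": -0.0375, "hand": 0}
    - {"x": -0.02, "y": -0.808, "z": 0.015, "ax": 0, "ay": 0, "az": -0.0375, "hand": 0}
    - {"x": -0.02, "y": -0.808, "z": 0.015, "ax": 0, "ay": 0, "az": -0.0375, "hand": 0}

```text
t: 11.55
ee_pos: [476.6, -104.8, 205.6]
ee_rot: [0.154, -3.137, -0.002]
force: [-0.5, -0.2, -0.1]
width: 0.005
gripper_force: 0.0
```

Run:
```python
from h import *
o=r.get_obs();print(o["ee_pos"],o["ee_rot"],o["qpos"].round(2))
print(delta(474,-107.5,90,185.5))
```

```text
[ 476.61221107 -104.84846717  205.60699492] [ 1.54345050e-01 -3.13747806e+00 -1.67916446e-03] [ 1.19  0.52 -1.3   1.95  0.57  1.11  1.32]
x 0.0071 y -0.0063 z 0.2890 ax 0.0002 ay -0.0000 az 0.0004
```

Request:
move_arm:
  deltas:
    - {"x": 0.007, "y": -0.006, "z": 0.1, "ax": 0, "ay": 0, "az": 0, "hand": 0}
    - {"x": 0.007, "y": -0.006, "z": 0.2, "ax": 0, "ay": 0, "az": 0, "hand": 0}
    - {"x": 0.007, "y": -0.006, "z": 0.289, "ax": 0, "ay": 0, "az": 0, "hand": 0}
    - {"x": 0.007, "y": -0.006, "z": 0.289, "ax": 0, "ay": 0, "az": 0, "hand": 0}
    - {"x": 0.007, "y": -0.006, "z": 0.289, "ax": 0, "ay": 0, "az": 0, "hand": 0}
    - {"x": -0.03, "y": -0.006, "z": 0.289, "ax": 0, "ay": 0, "az": 0, "hand": 0}
    - {"x": -0.055, "y": -0.006, "z": 0.289, "ax": 0, "ay": 0, "az": 0, "hand": 0}
    - {"x": -0.07, "y": -0.006, "z": 0.289, "ax": 0, "ay": 0, "az": 0, "hand": 0}
    - {"x": -0.085, "y": -0.006, "z": 0.289, "ax": 0, "ay": 0, "az": 0, "hand": 0}
    - {"x": -0.1, "y": -0.006, "z": 0.289, "ax": 0, "ay": 0, "az": 0, "hand": 0}

```text
t: 12.55
ee_pos: [517.3, -105.2, 90.8]
ee_rot: [-0.151, 3.138, -0.001]
force: [-0.7, -1.2, 2.1]
width: 0.009
gripper_force: 0.7
```

Run:
```python
from h import *
o=r.get_obs();print(o["ee_pos"],o["ee_rot"],o["force"])
print(delta(577,-98,90,185.5))
```

```text
[ 517.32844111 -105.16757273   90.81276167] [-1.50581633e-01  3.13760694e+00 -5.88517338e-04] [-0.67376445 -1.18720414  2.10968534]
x -0.1502 y 0.0036 z 0.0021 ax -0.0001 ay 0.0001 az -0.0000
```

Request:
move_arm:
  deltas:
    - {"x": -0.015, "y": 0, "z": 0, "ax": 0, "ay": 0, "az": 0, "hand": 0}
    - {"x": -0.03, "y": 0, "z": 0, "ax": 0, "ay": 0, "az": 0, "hand": 0}
    - {"x": -0.045, "y": 0, "z": 0, "ax": 0, "ay": 0, "az": 0, "hand": 0}
    - {"x": -0.06, "y": 0, "z": 0, "ax": 0, "ay": 0, "az": 0, "hand": 0}
    - {"x": -0.075, "y": 0, "z": 0, "ax": 0, "ay": 0, "az": 0, "hand": 0}
    - {"x": -0.09, "y": 0, "z": 0, "ax": 0, "ay": 0, "az": 0, "hand": 0}
    - {"x": -0.105, "y": 0, "z": 0, "ax": 0, "ay": 0, "az": 0, "hand": 0}
    - {"x": -0.12, "y": 0, "z": 0, "ax": 0, "ay": 0, "az": 0, "hand": 0}
    - {"x": -0.13, "y": 0, "z": 0, "ax": 0, "ay": 0, "az": 0, "hand": 0}
    - {"x": -0.14, "y": 0, "z": 0, "ax": 0, "ay": 0, "az": 0, "hand": 0}

```text
t: 13.55
ee_pos: [572.5, -99.7, 90.1]
ee_rot: [0.151, -3.137, -0.0]
force: [-7.0, -0.7, 1.0]
width: 0.006
gripper_force: 4.4
```

Run:
```python
from h import *
o=r.get_obs();print(o["ee_pos"],o["force"])
```

```text
[572.4601098  -99.72122333  90.11129819] [-7.04413484 -0.71253618  0.99183994]
```

Pushing on in small steps until it meets the stop.

Request:
move_arm:
  deltas:
    - {"x": -0.005, "y": 0, "z": 0, "ax": 0, "ay": 0, "az": 0, "hand": 0}
    - {"x": -0.01, "y": 0, "z": 0, "ax": 0, "ay": 0, "az": 0, "hand": 0}
    - {"x": -0.015, "y": 0, "z": 0, "ax": 0, "ay": 0, "az": 0, "hand": 0}
    - {"x": -0.015, "y": 0, "z": 0, "ax": 0, "ay": 0, "az": 0, "hand": 0}

```text
t: 13.95
ee_pos: [572.9, -99.6, 89.7]
ee_rot: [0.15, -3.126, 0.003]
force: [-17.7, -2.0, 12.5]
width: 0.007
gripper_force: 9.0
```

It has stopped at the end. Backing off and checking.

Request:
move_arm:
  deltas:
    - {"x": 0.02, "y": 0, "z": 0, "ax": 0, "ay": 0, "az": 0, "hand": 0}
    - {"x": 0.06, "y": 0, "z": 0, "ax": 0, "ay": 0, "az": 0, "hand": 0}
    - {"x": 0.12, "y": 0, "z": -0.05, "ax": 0, "ay": 0, "az": 0, "hand": 0}
    - {"x": 0.15, "y": 0, "z": -0.17, "ax": 0, "ay": 0, "az": 0, "hand": 0}
    - {"x": 0.2, "y": 0.1, "z": -0.29, "ax": 0, "ay": 0, "az": 0, "hand": 0}
    - {"x": 0.2, "y": 0.3, "z": -0.35, "ax": 0, "ay": 0, "az": 0, "hand": 0}
    - {"x": 0.2, "y": -0.3, "z": -0.35, "ax": 0, "ay": 0, "az": 0, "hand": 0}
    - {"x": 0.2, "y": -0.3, "z": -0.35, "ax": 0, "ay": 0, "az": 0, "hand": 0}
    - {"x": 0.2, "y": -0.3, "z": -0.35, "ax": 0, "ay": 0, "az": 0, "hand": 0}
    - {"x": 0.2, "y": -0.3, "z": -0.35, "ax": 0, "ay": 0, "az": 0, "hand": 0}

```text
t: 14.95
ee_pos: [511.1, -228.7, 231.2]
ee_rot: [-0.151, 3.136, -0.002]
force: [1.0, 0.9, -0.4]
width: -0.001
gripper_force: 0.0
```

Run:
```python
from h import *;from kn import knob;import pickle
c=r.capture("top");b=knob(pickle.load(open("c2.pkl","rb")));print(abs(knob(c)-b).max(),r.get_obs()["ee_pos"],r.get_obs()["force"])
cv2.imwrite("pics/crop4.png",cv2.resize(c["pixels"][145:285,165:320],None,fx=4,fy=4,interpolation=cv2.INTER_CUBIC))
```

```text
103.0 [ 511.0368986 -239.4721402  230.7457753] [ 0.26304967 -8.29576978  0.35801862]
```

View pics/crop4.png

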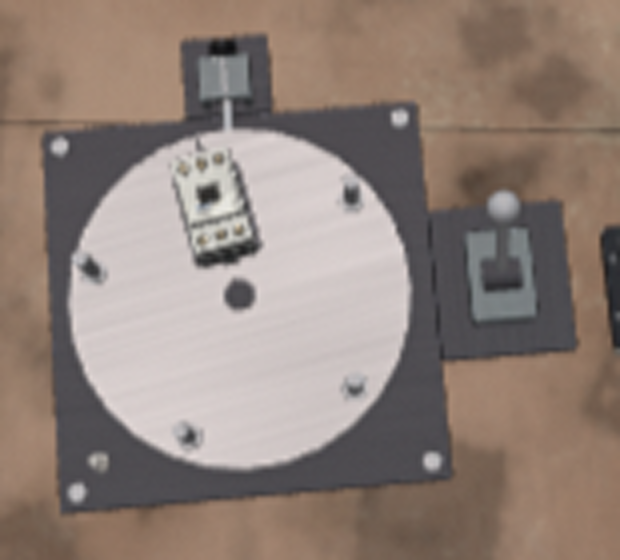

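Run:
```python
from h import *
c=r.capture("top")
f=lambda u,v,z:p2w(c,165+u/4-.4,145+v/4-.4,z)[:2]
a,b,t=f(515,307,102),f(503,208,102),f(199,145,44);d=t-C
th=np.degrees(np.arctan2(d[1],d[0]));print("ball travel",np.hypot(*(b-a)),b,"contactor deg",th)
o=r.get_obs();print(o["force"],o["joint_velocities"].round(3),o["t"])
```

```text
ball travel 73.22951711799428 [595.59027984 -94.74207144] contactor deg 16.95027803056258
[-0.20149425  0.57184052  0.37734928] [-0.049 -0.025 -0.072  0.083 -0.07  -0.025 -0.062] 15.05
```

The ball travelled 73 of its 76 mm and met the stop. The plunger is in and the arm is clear, so I'm handing in.

```bash
python3 -c "
from rig import r;print(r.hand_in())"
```

```text
the job is handed in; nothing more can be done
None
```

The job is handed in; the verdict was not shown. The plunger caught with the contactor about 11° short of the index line, the clamp lever was then pushed to its stop (ball moved about 73 of 76 mm), and the arm was clear of everything, with no contact with the loose items noticed.

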